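Set up a board under the repair microscope

TASK

Get the bench ready for soldering: set the clamped phone board gently down on the microscope's black stage plate, lying flat, centred between the two brass stops and lined up lengthwise from stop to stop, without bumping the microscope's head above it. Also stand the amber flux jar upright on the bench midway between the solder spool and the brass-wool tip cleaner, on the straight line between them. Leave everything else where it is.

Things in the scene. Friction and masses are not known exactly. Their poses are not given: they have to be found in the camera images.
- board: the job: a phone circuit board in a small aluminium clamp block, 64 (x) x 40 (y) x 20 mm high in all; green board with chips on top between two red end strips. The solid sides to grip are the lower 16 mm. Origin: centre of the underside. Lies flat on the bench at the start; may end either way round
- flux: flux jar: squat amber glass jar with a black cap, 44 mm diameter, 42 mm high. Origin: centre of the underside.
- microscope: stereo microscope stand, fixed: white base 25 mm high, x -85 to 85, y -90 to 150 mm; on it a black stage plate 110 (x) x 90 (y) mm, top 30 mm above the bench, with two brass stops 8 (x) x 20 (y) x 8 mm high, inner faces at x = -38 and 38, y 0. Steel post, 28 mm diameter, at x 0, y 118. Origin: on the bench under the plate's middle; x points away from its open side (which faces the robot's right)
- scope_head: optical head, fixed over the stage; origin and axes of microscope. Black lens 48 mm diameter centred above the stage, underside 140 mm above the stage plate; then a white 72 mm cylinder at 200 to 270 mm above the bench, eyepieces leaning to +x, up to 345 mm; arm from +y. A gripper pointing straight down does not fit over the stage; one leaning back to the stand's -x by 35 to 45 degrees does
- stage (a point): middle of the stage plate's top surface, midway between the two stops, 30 mm above the bench; axes as microscope (x from stop to stop).
- spool: solder spool standing on end: grey flanges of 62 mm diameter, silvery wire between, 52 mm high, 0.5 kg. Origin: centre of the underside; its y axis lies along the line to the tip cleaner (either way).
- cleaner: soldering-tip cleaner: black round pot, 72 mm diameter, 48 mm high, with brass wool on top, 0.4 kg. Origin: centre of the underside. Its centre stands about 220 mm from the spool's.
- paste: bystander: white jar with a blue cap, same size as the flux jar. Origin: centre of the underside.
- phone: bystander: opened phone lying flat, 150 (x) x 74 (y) x 9 mm. Origin: centre of the underside.
- dish: bystander: white parts dish, 80 mm diameter, 18 mm high. Origin: centre of the underside.
- scrap: bystander: small bare green circuit board lying flat on the bench (no clamp, no red strips), 40 (x) x 30 (y) x 6 mm. Origin: centre of the underside.
- driver: bystander: red screwdriver lying flat, 170 mm long along its x. Origin: under its middle.
- tweezers: bystander: tweezers lying flat, 120 (x) x 10 (y) x 7 mm. Origin: centre of the underside.
There are look-alikes about, which are no part of the job. Leave any blue or pink look-alike of the cleaner alone.

How it is judged:
At the end, for the whole second after the job is handed in: Board flat and still on the stage, centre within 8 mm of the plate's middle, length within 8 degrees of the stop-to-stop line. Flux jar upright and still on the bench, within 15 mm of the line between spool and cleaner centres and within 125 mm of each (midway is 110) (horizontal distance between board and stage below 0.008 m and z of board in the frame of stage between -0.004 and 0.004 m and angle between board's own z axis and vertical below 0.06 rad and angle between the x axis of board and the x axis of stage, either way round below 0.14 rad and linear speed of each of board, flux below 0.02 m/s and angular speed of each of board, flux below 0.2 rad/s and horizontal distance between flux and spool below 0.125 m and horizontal distance between flux and cleaner below 0.125 m and x of flux in the frame of spool between -0.015 and 0.015 m and height (world z) of flux below 0.005 m and angle between flux's own z axis and vertical below 0.08 rad); the robot touches nothing.
It fails at once if the microscope's head is bumped (more than 5 N) (contact force between anything else and scope_head above 5 N).
It fails at once if the clamped board is dropped or rammed onto the stage (faster than 0.5 m/s within 20 mm above it, or pressed with more than 60 N) (contact force between board and microscope above 60 N or (horizontal distance between board and stage below 0.05 m and z of board in the frame of stage below 0.02 m and linear speed of board above 0.5 m/s)).
It fails at once if the spool or the tip cleaner is moved by more than 20 mm (distance of any of spool, cleaner from where it was at the start of the episode above 0.02 m).
It fails at once if a bystander (white jar, phone, dish, spare board, screwdriver, tweezers) is moved by more than 20 mm (distance of any of paste, phone, dish, scrap, driver, tweezers from where it was at the start of the episode above 0.02 m).
It also fails if it takes over 48 s, if anything falls off the work surface, if the arm or the gripper's body presses on something with over 40 N, if the wrist force passes 120 N, or if a joint passes its speed limit or range.

ROBOT

A 6-joint arm with a two-finger parallel gripper is mounted at the origin on the work surface. World frame = base frame: x ahead of the robot, y to its left, z up, the work surface at z = 0. Lengths are in m, angles in rad, forces in N, time in s.
With the tool pointing down it reaches from about 0.275 to 0.75 m from the base axis. Payload 10.2 kg.
Tool frame: the origin (TCP) lies midway between the tips of the shut fingers; the grasp point (between the pads) lies 19 mm behind it (env.hold_point_z is the distance from the TCP to the grasp point, in m); z points along the fingers, y is the line along which they close (so a half turn about z gives the same grasp; the last joint's range is limited). The gripper opens to 85 mm and grips with 20 to 120 N. Pads are 22 mm wide; open, the fingers measure 114 mm over their backs; the gripper's body (76 mm by 85 mm) begins 54 mm behind the grasp point. The pads swing forward as they close: fully open they stand 13 mm farther back than shut.
Start: joints at [1.019, 0.313, 1.498, -0, 1.331, -0.223], TCP at [0.17, 0.497, 0.231] pointing down, gripper open.
Joint ranges: [-2.94, 2.94], [-0.97, 2.17], [0.19, 2.56], [-1.23, 4.37], [0.02, 3.11], [-2.88, 2.88]. Speed limits (rad/s): [2.39, 2.39, 3.01, 3.14, 3.14, 3.14].

INTERFACE

Orientations are given as a unit quaternion [x, y, z, w].
In Python, from bench import env, kinematics, monitor, eyes, job gives the robot as it stands. The module is installed in compiled form; this text tells all that it offers. Calls block until the motion is done:
- env.reach(position, orientation): joint-space move of the TCP to a pose.
- env.movel(position, velocity=0.15, frame=None, guard=None): straight line of the TCP; frame=None keeps the orientation; velocity is the mean speed in m/s. With guard (N) it stops when the force on the tool has changed by that much, and returns True; else False.
- env.set_joints(angles): joint-space move.
- env.release() and env.close_gripper(effort=None): open the fingers fully, or close them until they stop; effort is the grip in N (None keeps the last).
- env.hold(seconds).
- kinematics.ik(position, orientation): joint angles nearest the present ones, or None.
- monitor.sense(): the state.
- eyes.grab_frame(name): name is "scene" or "side" or "wrist"; returns a dict with "frame" (480x640x3 uint8, red, green, blue), "mtx" (3x3 intrinsics, pixels), "k1" (the pictures are not rectified: a ray, as slopes to the right and down, at radius r is drawn at 1 + k1 r^2 times it, then the intrinsics apply), "view" (4x4, takes a point from world to camera coordinates). Camera axes: x right, y down, z forward; pixel columns grow to the right and rows downward; lengths in m; the calibration is good to about 2 mm. A picture is of the moment at which its call begins. There is no depth.
A pose or a line that the arm cannot do raises env.MotionError and nothing moves.
- job.hand_in(): hands the job in; it is judged then, once.
The state is a dict: "clock": time; "joints": joint angles; "qvel": joint speeds; "joint_efforts": joint torques, N m; "position": TCP position; "ee_rot": TCP orientation; "contact_force": force on the tool from outside, world axes, zero at the start; "ft_torque": the same for the moment, N m; "finger_gap": opening from 0.0 (shut) to 1.0 (fully open); "gripper_force": force on a finger pad.
Only numpy, scipy, OpenCV 4.12 (cv2) and the standard library are available. Lean on these libraries where they do the work, as an engineer would, in place of code of your own. Each camera call takes 0.05 s, during which the arm holds its last target. There are 200 camera calls.

## Working session

There is one attempt and no reset: what is moved stays moved. The work goes in short steps, each a Python script; the robot and the scene stay as the last script left them, time stands still between calls to the robot, and variables do not carry over. Pictures are saved under pics/ and viewed, at most 10 in all, crops included, and the job is handed in when it is done.

```bash
mkdir -p pics; cat > h.py <<'E'
import numpy as np, cv2
from bench import env, kinematics, monitor, eyes, job
from scipy.spatial.transform import Rotation as R
def shot(n,f):
    d=eyes.grab_frame(n); cv2.imwrite(f'pics/{f}.png',d['frame'][:,:,::-1]); np.savez(f'pics/{f}.npz',**d); return d
def load(f): return dict(np.load(f'pics/{f}.npz'))
def ray(d,uv):
    m=d['mtx']; p=np.array([(uv[0]-m[0,2])/m[0,0],(uv[1]-m[1,2])/m[1,1]]); q=p.copy()
    for _ in range(20): q=p/(1+d['k1']*(q@q))
    V=d['view']; o=-V[:3,:3].T@V[:3,3]; w=V[:3,:3].T@np.array([q[0],q[1],1]); return o,w/np.linalg.norm(w)
def onz(d,uv,z):
    o,w=ray(d,uv); return o+w*(z-o[2])/w[2]
def tri(a,ua,b,ub):
    o1,w1=ray(a,ua); o2,w2=ray(b,ub)
    s=np.linalg.lstsq(np.c_[w1,-w2],o2-o1,rcond=None)[0]; p,q=o1+s[0]*w1,o2+s[1]*w2
    return (p+q)/2,np.linalg.norm(p-q)
def proj(d,P):
    c=d['view'][:3,:3]@P+d['view'][:3,3]; q=c[:2]/c[2]; q=q*(1+d['k1']*(q@q)); m=d['mtx']
    return np.array([q[0]*m[0,0]+m[0,2],q[1]*m[1,1]+m[1,2]])
E
python3 - <<'E'
from h import *
np.set_printoptions(precision=3,suppress=True)
for n in ["scene","side","wrist"]:
    d=shot(n,n+'0'); V=d['view']; print(n,d['k1'],d['mtx'][0,0],-V[:3,:3].T@V[:3,3],V[2,:3])
s=monitor.sense();print(s['clock'],s['ee_rot'],s['position'],env.hold_point_z)
E
```

```text
scene -0.06511791211396037 525.5855054341245 [ 1.017 -0.84   0.863] [-0.369  0.629 -0.684]
side -0.135547794229682 516.3663547473925 [ 0.192 -0.837  1.092] [ 0.269  0.556 -0.787]
wrist -0.057037105214786596 366.829233141946 [0.102 0.52  0.372] [ 0.264 -0.088 -0.961]
0.15 [ 0.164  0.987 -0.    -0.   ] [0.169 0.497 0.231] 0.0187
```

View pics/scene0.png

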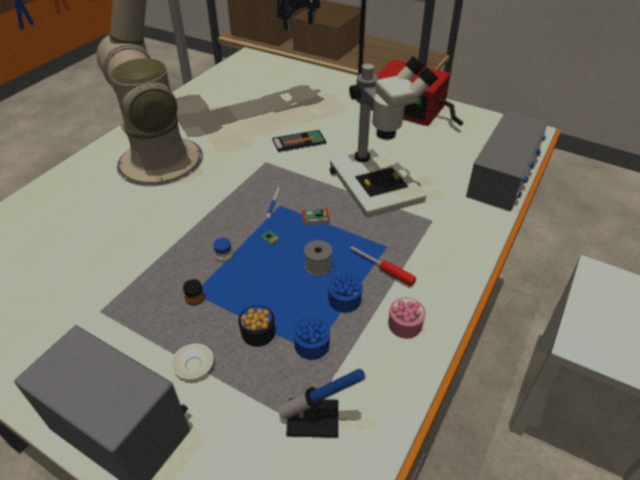

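View pics/side0.png

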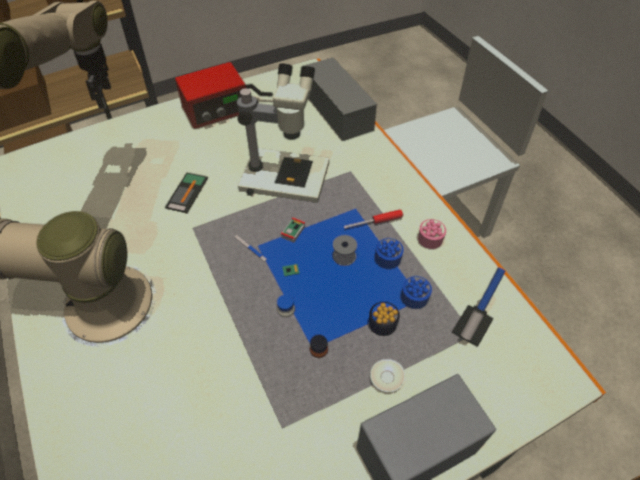

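Scene view: board with red strips at (316,215), in side view (293,228). Look-alikes:
- Board: bare scrap at (270,238), opened phone at (300,140).
- Flux, amber with black cap at (193,291): the white and blue paste jar is at (222,249).
- Cleaner, black with brass at (257,323): blue pots at (345,292) and (311,338), pink pot at (407,317).
- Spool at (318,257); stage at (382,180).

Next I'll compute rough positions.

```bash
python3 - <<'E'
from h import *
np.set_printoptions(precision=3,suppress=True)
a,b=load('scene0'),load('side0')
P={'board':((316,213),(293,228)),'fluxcap':((193,287),(319,342)),'spooltop':((318,248),(345,242)),'cleanertop':((257,319),(384,315)),'pastecap':((222,245),(286,301)),'stageR':((399,174),(294,180)),'stageL':((366,185),(291,163)),'scrap':((270,238),(291,270)),'dish':((193,361),(387,375)),'tip':((274,203),(251,248)),'phone':((300,140),(187,192)),'lens':((386,132),(292,133)),'driver':((385,264),(375,220))}
for k,(u,v) in P.items(): print(k,*tri(a,u,b,v))
def cc(d,m,box):
    x0,y0,x1,y1=box; mm=m[y0:y1,x0:x1].astype(np.uint8)
    n,l,s,c=cv2.connectedComponentsWithStats(mm)
    return [(s[i,4],c[i]+[x0,y0]) for i in range(1,n) if s[i,4]>4]
for d,bx,bs in ((a,(295,200,335,230),(350,160,415,200)),(b,(275,212,312,245),(270,150,320,195))):
    h=cv2.cvtColor(d['frame'],cv2.COLOR_RGB2HSV); H,S,V=h[...,0],h[...,1],h[...,2]
    print('red',cc(d,((H<10)|(H>170))&(S>110),bx)); print('brass',cc(d,(H>10)&(H<32)&(S>110)&(V>60),bs))
E
```

```text
board [0.517 0.002 0.016] 0.0050575342883336935
fluxcap [ 0.424 -0.347  0.035] 0.00154786987435959
spooltop [ 0.603 -0.134  0.057] 8.315689148780971e-05
cleanertop [ 0.591 -0.353  0.04 ] 0.004259921256320136
pastecap [ 0.401 -0.217  0.038] 0.0003196857070664661
stageR [ 0.621  0.229 -0.005] 0.06907433432222923
stageL [0.589 0.158 0.057] 0.05079923920009732
scrap [ 0.458 -0.114  0.   ] 0.0020707459135725485
dish [ 0.529 -0.479  0.013] 0.0013227262938975326
tip [ 0.392  0.002 -0.002] 0.0030268521043045186
phone [ 0.298  0.281 -0.   ] 0.005684331226400921
lens [0.606 0.188 0.175] 0.004872833945560353
driver [ 0.735 -0.066  0.009] 0.007148177891031617
red [(np.int32(28), array([303.214, 214.179])), (np.int32(24), array([327.083, 212.708]))]
brass [(np.int32(17), array([395.647, 174.765])), (np.int32(35), array([366.829, 181.914]))]
red [(np.int32(24), array([298.25 , 220.208])), (np.int32(31), array([287.419, 235.387]))]
brass [(np.int32(17), array([297.059, 160.118])), (np.int32(35), array([289.943, 178.914]))]
```

View pics/wrist0.png

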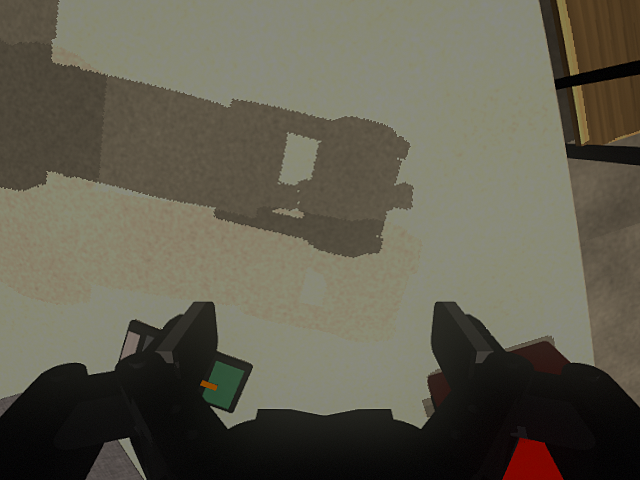

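Wrist view: only the bench, the phone at (225,380) and the red station, so nothing needed yet. Next, refine with centroids.

```bash
python3 - <<'E'
from h import *
np.set_printoptions(precision=3,suppress=True)
a,b=load('scene0'),load('side0')
P={'redA':((303.2,214.2),(287.4,235.4)),'redB':((327.1,212.7),(298.25,220.2)),
'stop1':((395.6,174.8),(297.06,160.1)),'stop2':((366.8,181.9),(289.94,178.9)),
'pot1':((345,288),(389,248)),'pot2':((311,334),(417,288)),'pink':((407,312),(432,229)),'tipA':((278,190),(238,238)),'tipB':((268,216),(265,259)),'drvA':((352,249),(345,227)),'drvB':((413,280),(402,212)),'post':((361,157),(255,167))}
r={}
for k,(u,v) in P.items(): r[k]=tri(a,u,b,v); print(k,*r[k])
for p,q in (('redA','redB'),('stop1','stop2')): 
    e=r[q][0]-r[p][0]; print(p,np.linalg.norm(e),np.degrees(np.arctan2(e[1],e[0])),(r[p][0]+r[q][0])/2)
print(monitor.sense()['joints'])
# pose checks
def lean(yaw,t):  # u = forward horizontal dir of tool
    u=np.array([np.cos(yaw),np.sin(yaw),0]); z=np.sin(t)*u-np.cos(t)*np.array([0,0,1]); x=-np.cos(t)*u-np.sin(t)*np.array([0,0,1])
    return R.from_matrix(np.c_[x,np.cross(z,x),z]).as_quat()
for yaw in (70,80,90,100,110):
  for pos in ((.606,.188,.05),(.606,.0,.1),(.517,.002,.02)):
    for f in (0,1):
      q=R.from_quat(lean(np.radians(yaw),np.radians(40)))*R.from_euler('z',180*f,degrees=True)
      print(yaw,pos,f,kinematics.ik(list(pos),list(q.as_quat())))
E
```

```text
redA [ 0.492 -0.017  0.017] 0.002808133411253236
redB [0.54  0.018 0.017] 0.0016214346645896888
stop1 [0.631 0.222 0.034] 0.0033016871949263426
stop2 [0.579 0.158 0.034] 0.0016288884379698605
pot1 [ 0.702 -0.191  0.039] 0.002309691258985047
pot2 [ 0.701 -0.327  0.039] 0.0016135821136614653
pink [ 0.838 -0.186  0.039] 0.0004181551582088383
tipA [ 0.373  0.049 -0.   ] 0.004486711993066105
tipB [ 0.411 -0.053  0.003] 0.00274227224794326
drvA [ 0.648 -0.054  0.007] 0.0002128513093355011
drvB [ 0.811 -0.084  0.019] 0.0013981150521168828
post [0.51  0.262 0.025] 0.003884557132949003
redA 0.059359772447369875 35.83166325067726 [0.516 0.001 0.017]
stop1 0.08282794606462276 -128.90326204941977 [0.605 0.19  0.034]
[ 1.019  0.313  1.498  0.     1.331 -0.223]
70 (0.606, 0.188, 0.05) 0 [-0.151  0.673  1.646  0.924  0.91   2.715]
70 (0.606, 0.188, 0.05) 1 [-0.151  0.673  1.646  0.924  0.91  -0.427]
70 (0.606, 0.0, 0.1) 0 [-0.478  0.626  1.561  0.758  1.187  2.632]
70 (0.606, 0.0, 0.1) 1 [-0.478  0.626  1.561  0.758  1.187 -0.509]
70 (0.517, 0.002, 0.02) 0 [-0.561  0.635  1.853  0.831  1.017  2.345
[... 1039 characters left out ...]
2]
100 (0.606, 0.0, 0.1) 0 [-0.428  0.782  1.266  0.558  1.542  2.392]
100 (0.606, 0.0, 0.1) 1 [-0.428  0.782  1.266  0.558  1.542 -0.749]
100 (0.517, 0.002, 0.02) 0 [-0.491  0.752  1.594  0.55   1.315  2.19 ]
100 (0.517, 0.002, 0.02) 1 [-0.491  0.752  1.594  0.55   1.315 -0.951]
110 (0.606, 0.188, 0.05) 0 [-0.125  0.864  1.255  0.617  1.421  2.446]
110 (0.606, 0.188, 0.05) 1 [-0.125  0.864  1.255  0.617  1.421 -0.696]
110 (0.606, 0.0, 0.1) 0 [-0.401  0.833  1.168  0.491  1.65   2.302]
110 (0.606, 0.0, 0.1) 1 [-0.401  0.833  1.168  0.491  1.65  -0.84 ]
110 (0.517, 0.002, 0.02) 0 [-0.457  0.79   1.512  0.468  1.403  2.12 ]
110 (0.517, 0.002, 0.02) 1 [-0.457  0.79   1.512  0.468  1.403 -1.021]
```

```bash
cat >> h.py <<'E'
def lean(yaw,t):
    u=np.array([np.cos(yaw),np.sin(yaw),0]); k=np.array([0,0,1.]); z=np.sin(t)*u-np.cos(t)*k; x=-np.cos(t)*u-np.sin(t)*k
    return R.from_matrix(np.c_[x,np.cross(z,x),z]).as_quat().tolist()
def U(yaw): return np.array([np.cos(yaw),np.sin(yaw),0])
T=np.radians(40)
E
python3 - <<'E'
from h import *
np.set_printoptions(precision=3,suppress=True)
S=np.array([.605,.190,0]); ys=np.radians(51); q=lean(ys,T)
for p in (S+[0,0,.045],S-.13*U(ys)+[0,0,.2],S-.19*U(ys)+[0,0,.16]): print(kinematics.ik(p.tolist(),q))
print(kinematics.ik([.517,.002,.01],lean(np.radians(36),T)))
qd=R.from_matrix(np.c_[[-.866,-.5,0],[-.5,.866,0],[0,0,-1]]).as_quat().tolist()
w=[([.16,.28,.42],monitor.sense()['ee_rot']),([.28,.0,.42],lean(0.3,.3))]
for p,o in w: print(kinematics.ik(p,list(o)))
for p,o in w: env.reach(p,list(o))
env.reach((S-.13*U(ys)+[0,0,.2]).tolist(),q); shot('wrist','st1')
env.movel((S-.19*U(ys)+[0,0,.16]).tolist()); shot('wrist','st2')
s=monitor.sense(); print(s['clock'],s['position'],s['joints'])
E
```

```text
[-0.108  0.613  1.788  1.122  0.643  2.812]
None
[-0.521  0.196  2.041  0.866  0.984  2.771]
[-0.539  0.548  2.112  1.352  0.651  2.351]
[ 0.683 -0.22   1.578 -0.     1.784 -0.559]
[-0.697 -0.518  1.786  0.253  1.703 -2.512]Traceback (most recent call last):
  File "<stdin>", line 10, in <module>
bench.MotionError: the arm cannot take that pose within its joint ranges
```

```bash
python3 - <<'E'
from h import *
np.set_printoptions(precision=3,suppress=True)
s=monitor.sense(); print(s['clock'],s['position'],s['joints'])
S=np.array([.605,.190,0]); ys=np.radians(51)
for t in (40,30,20,10):
  for b,h in ((.13,.2),(.13,.15),(.16,.2),(.19,.2),(.19,.16),(.1,.09),(.05,.08),(0,.08)):
    print(t,b,h,kinematics.ik((S-b*U(ys)+[0,0,h]).tolist(),lean(ys,np.radians(t))))
E
```

```text
2.9667 [0.28 0.   0.42] [-0.695 -0.517  1.786  0.253  1.703 -2.512]
40 0.13 0.2 None
40 0.13 0.15 [-0.371  0.274  1.97   0.909  0.888  2.857]
40 0.16 0.2 None
40 0.19 0.2 [-0.521  0.127  1.994  0.814  1.061  2.872]
40 0.19 0.16 [-0.521  0.196  2.041  0.866  0.984  2.771]
40 0.1 0.09 [-0.303  0.421  1.966  1.038  0.766  2.734]
40 0.05 0.08 [-0.199  0.492  1.879  1.059  0.712  2.807]
40 0 0.08 None
30 0.13 0.2 None
30 0.13 0.15 None
30 0.16 0.2 None
30 0.19 0.2 None
30 0.19 0.16 None
30 0.1 0.09 None
30 0.05 0.08 None
30 0 0.08 None
20 0.13 0.2 [-0.206  0.234  1.73   0.36   1.042 -2.829]
20 0.13 0.15 None
20 0.16 0.2 None
20 0.19 0.2 None
20 0.19 0.16 None
20 0.1 0.09 None
20 0.05 0.08 [-0.064  0.508  1.691  0.409  0.779 -2.794]
20 0 0.08 [ 0.011  0.577  1.571  0.375  0.802 -2.687]
10 0.13 0.2 [-0.126  0.285  1.63   0.163  1.139 -2.649]
10 0.13 0.15 [-0.126  0.341  1.695  0.174  1.019 -2.672]
10 0.16 0.2 [-0.181  0.241  1.689  0.169  1.133 -2.707]
10 0.19 0.2 [-0.24   0.198  1.744  0.174  1.131 -2.77 ]
10 0.19 0.16 [-0.24   0.245  1.799  0.184  1.031 -2.79 ]
10 0.1 0.09 [-0.075  0.466  1.69   0.184  0.894 -2.645]
10 0.05 0.08 [ 0.001  0.55   1.58   0.172  0.908 -2.559]
10 0 0.08 [ 0.067  0.625  1.449  0.157  0.954 -2.477]
```

```bash
sed -i 's/radians(40)/radians(44)/' h.py; python3 - <<'E'
from h import *
np.set_printoptions(precision=3,suppress=True)
S=np.array([.605,.190,0]); ys=np.radians(51); q=lean(ys,T)
for b,h in ((.2,.1),(.12,.1),(.06,.08),(0,.08),(0,.06),(0,.04)): print(b,h,kinematics.ik((S-b*U(ys)+[0,0,h]).tolist(),q))
env.reach((S-.20*U(ys)+[0,0,.16]).tolist(),q); shot('wrist','st2')
env.movel((S-.14*U(ys)+[0,0,.16]).tolist()); shot('wrist','st1')
s=monitor.sense(); print(s['clock'],s['position'],s['joints'])
E
```

```text
0.2 0.1 [-0.583  0.331  2.127  1.044  0.927  2.476]
0.12 0.1 [-0.379  0.394  2.021  1.117  0.83   2.606]
0.06 0.08 [-0.246  0.493  1.928  1.186  0.747  2.648]
0 0.08 [-0.131  0.555  1.809  1.177  0.696  2.772]
0 0.06 [-0.131  0.593  1.815  1.228  0.68   2.707]
0 0.04 [-0.131  0.633  1.819  1.28   0.667  2.64 ]
7.8833 [0.517 0.081 0.16 ] [-0.428  0.253  2.006  0.986  0.938  2.758]
```

View pics/st1.png

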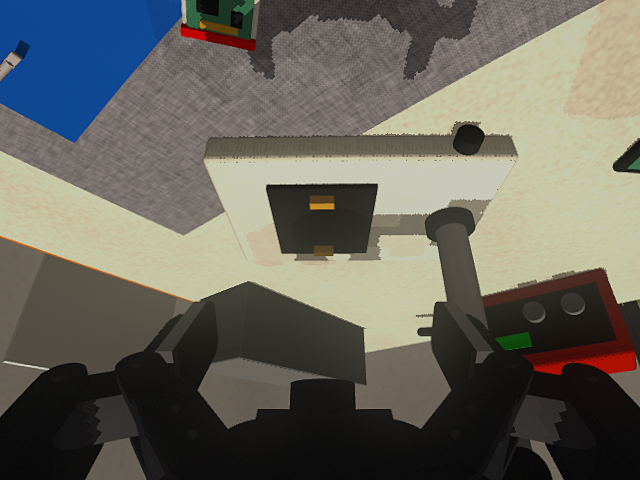

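Wrist view: stage plate at (267–378, 184–253), stops at (322,202) and (323,250), and the post at (450,225). I'll measure the stops' top faces and the plate from the two wrist places.

```bash
python3 - <<'E'
from h import *
np.set_printoptions(precision=3,suppress=True)
D={}
for f in ('st1','st2'):
    d=load(f); h=cv2.cvtColor(d['frame'],cv2.COLOR_RGB2HSV); H,S,V=[h[...,i].astype(int) for i in range(3)]
    m=((H>8)&(H<32)&(S>130)&(V>50)); m[:120]=0; m[330:]=0; m[:,:230]=0; m[:,400:]=0
    n,l,s,c=cv2.connectedComponentsWithStats(m.astype(np.uint8))
    for i in range(1,n):
        if s[i,4]>30:
            x,y,w,hh,A=s[i]; print(f,s[i],c[i]); print([int(V[r,x:x+w][l[r,x:x+w]==i].mean()) for r in range(y,y+hh)])
            # bottom rows edge (far top edge) and ends
            D.setdefault(f,[]).append((x,y,w,hh))
    k=(V<60)&(S<130)|(l>0); k[:,:255]=0;k[:,392:]=0;k[:150]=0;k[275:]=0
    n,l2,s2,c2=cv2.connectedComponentsWithStats(k.astype(np.uint8)); j=1+np.argmax(s2[1:,4]); print('plate',s2[j])
    cn=max(cv2.findContours((l2==j).astype(np.uint8),0,1)[0],key=cv2.contourArea); ap=cv2.approxPolyDP(cn,6,True)[:,0]; print(ap.tolist()); 
    for p in ap: print(onz(d,p,.03))
for i in range(2):
    b1,b2=D['st1'][i],D['st2'][i]
    g=lambda b:(b[0]+b[2]/2-.5,b[1]+b[3]-1)
    print('stop far edge tri',tri(load('st1'),g(b1),load('st2'),g(b2)),onz(load('st1'),g(b1),.038))
E
```

```text
st1 [309 196  26  14 347] [321.536 202.594]
[83, 86, 84, 83, 83, 83, 75, 132, 186, 189, 190, 188, 201, 109]
st1 [314 246  19  10 185] [323.184 250.551]
[85, 87, 86, 87, 87, 88, 95, 102, 102, 97]
plate [ 266  184  111   72 6746]
[[267, 185], [282, 252], [312, 252], [314, 245], [314, 255], [332, 255], [333, 245], [334, 252], [365, 252], [376, 184]]
[0.601 0.114 0.03 ]
[0.671 0.202 0.03 ]
[0.646 0.222 0.03 ]
[0.635 0.212 0.03 ]
[0.649 0.229 0.03 ]
[0.634 0.241 0.03 ]
[0.62  0.224 0.03 ]
[0.628 0.237 0.03 ]
[0.603 0.257 0.03 ]
[0.533 0.168 0.03 ]
st2 [312 233  22  12 231] [322.45  238.589]
[87, 91, 88, 88, 88, 87, 80, 182, 195, 193, 205, 115]
st2 [316 272  16   7  50] [322.8 276.7]
[92, 91, 93, 92, 92, 102, 102]
plate [ 276  224   94   51 4179]
[[276, 225], [287, 274], [361, 274], [369, 224]]
[0.601 0.114 0.03 ]
[0.668 0.199 0.03 ]
[0.6   0.255 0.03 ]
[0.532 0.167 0.03 ]
stop far edge tri (array([0.581, 0.158, 0.038]), np.float64(0.0002850773246182542)) [0.581 0.158 0.038]
stop far edge tri (array([0.637, 0.23 , 0.033]), np.float64(7.043404544928253e-05)) [0.632 0.223 0.038]
```

Stage centre ≈ (0.604, 0.188) with yaw ≈ 51.8°. The stop height triangulates to 0.038, as expected, and the fixed cameras agree within 2 mm. Next, a close look at the board.

```bash
python3 - <<'E'
from h import *
np.set_printoptions(precision=3,suppress=True)
B=np.array([.516,.001,0]); yb=np.radians(36); q=lean(yb,T)
env.reach((B-.11*U(yb)+[0,0,.14]).tolist(),q); a=shot('wrist','b1')
env.movel((B-.06*U(yb)+[0,0,.12]).tolist()); b=shot('wrist','b2')
for d in (a,b):
    h=cv2.cvtColor(d['frame'],cv2.COLOR_RGB2HSV); H,S,V=[h[...,i].astype(int) for i in range(3)]
    m=((H<8)|(H>172))&(S>140)&(V>50); m[380:]=0
    n,l,s,c=cv2.connectedComponentsWithStats(m.astype(np.uint8))
    for i in range(1,n):
        if s[i,4]>80: print(s[i],c[i],cv2.boxPoints(cv2.minAreaRect(np.argwhere(l==i)[:,::-1].astype(np.float32))).round(0).tolist(),onz(d,c[i],.02))
print(proj(a,B+[0,0,.02]),monitor.sense()['clock'])
c=cv2.imread('pics/b2.png'); cv2.imwrite('pics/b2c.png',c[60:480,120:540])
E
```

```text
[298 189  51   8 359] [323.231 192.969] [[298.0, 189.0], [348.0, 189.0], [348.0, 196.0], [298.0, 196.0]] [ 0.489 -0.019  0.02 ]
[303 230  43   6 166] [322.693 233.127] [[303.0, 230.0], [345.0, 230.0], [345.0, 235.0], [303.0, 235.0]] [0.538 0.016 0.02 ]
[135 265  44  36 781] [155.396 283.444] [[131.0, 288.0], [171.0, 261.0], [182.0, 278.0], [142.0, 304.0]] [ 0.752 -0.078  0.02 ]
[575 301  65  26 491] [615.58  312.283] [[573.0, 318.0], [639.0, 300.0], [642.0, 310.0], [576.0, 328.0]] [0.464 0.516 0.02 ]
[541 327  18  48 272] [549.199 351.963] [[540.0, 327.0], [546.0, 326.0], [559.0, 374.0], [552.0, 376.0]] [0.652 0.695 0.02 ]
[608 369  32  11 264] [626.049 374.845] [[608.0, 369.0], [639.0, 369.0], [639.0, 379.0], [608.0, 379.0]] [0.671 1.253 0.02 ]
[290 165  63  10 583] [321.487 169.847] [[290.0, 174.0], [290.0, 165.0], [352.0, 165.0], [352.0, 174.0]] [ 0.489 -0.019  0.02 ]
[297 217  52   8 268] [322.351 221.825] [[297.0, 224.0], [297.0, 217.0], [348.0, 217.0], [348.0, 224.0]] [0.537 0.017 0.02 ]
[110 261  48  40 999] [132.034 281.782] [[105.0, 288.0], [147.0, 256.0], [160.0, 275.0], [119.0, 306.0]] [ 0.75  -0.078  0.02 ]
[557 308  83  56 951] [596.424 328.232] [[556.0, 330.0], [639.0, 308.0], [648.0, 342.0], [565.0, 364.0]] [0.531 0.531 0.02 ]
[323.745 216.82 ] 9.2083
```

View pics/b2c.png

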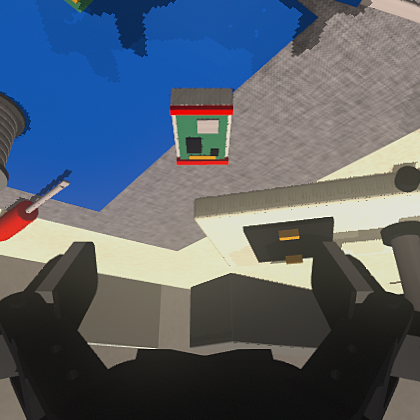

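The crop confirms the choice: a green board between two red strips, centred at pixel (200,130) of the crop. The scrap is far off and has no strips. Picking it with the lean.

```bash
cat >> h.py <<'E'
def strips(d,z):
    h=cv2.cvtColor(d['frame'],cv2.COLOR_RGB2HSV); H,S,V=[h[...,i].astype(int) for i in range(3)]
    m=((H<8)|(H>172))&(S>140)&(V>40); m[420:]=0; m[:,:240]=0; m[:,410:]=0
    n,l,s,c=cv2.connectedComponentsWithStats(m.astype(np.uint8))
    return [(s[i,4],c[i],onz(d,c[i],z)) for i in range(1,n) if s[i,4]>60]
E
python3 - <<'E'
from h import *
np.set_printoptions(precision=3,suppress=True)
B=np.array([.514,-.0005,0]); yb=np.radians(36.2); q=lean(yb,T)
zt=R.from_quat(q).as_matrix()[:,2]
G=B+.010*U(yb)+[0,0,.009]
env.reach((G-.09*zt).tolist(),q)
print('hit',env.movel(G.tolist(),.12,guard=15))
print(strips(shot('wrist','g0'),.02))
env.close_gripper(60)
s=monitor.sense(); print(s['clock'],s['position'],s['finger_gap'],s['gripper_force'],s['contact_force'])
env.movel((G+[0,0,.09]).tolist(),.12)
s=monitor.sense(); print(s['clock'],s['position'],s['finger_gap'],s['gripper_force'],s['contact_force'])
d=shot('wrist','g1'); print(strips(d,.11)); shot('side','g1s'); cv2.imwrite('pics/g1c.png',np.hstack([cv2.imread('pics/g1.png')[:,150:490],cv2.resize(cv2.imread('pics/g1s.png')[120:320,200:400],(460,480))]))
E
```

```text
hit False
[(np.int32(2063), array([322.05 , 292.137]), array([ 0.486, -0.022,  0.02 ])), (np.int32(568), array([324.111, 341.734]), array([0.533, 0.014, 0.02 ]))]
10.975 [0.522 0.005 0.009] 0.44761771088497226 59.70928430557251 [-3.714 -2.5    6.61 ]
11.875 [0.522 0.006 0.098] 0.4459355364124872 60.259162187576294 [-0.267  0.387 -1.8  ]
[(np.int32(1991), array([323.915, 293.452]), array([ 0.483, -0.022,  0.11 ])), (np.int32(561), array([326.135, 342.647]), array([0.529, 0.013, 0.11 ]))]
```

View pics/g1c.png

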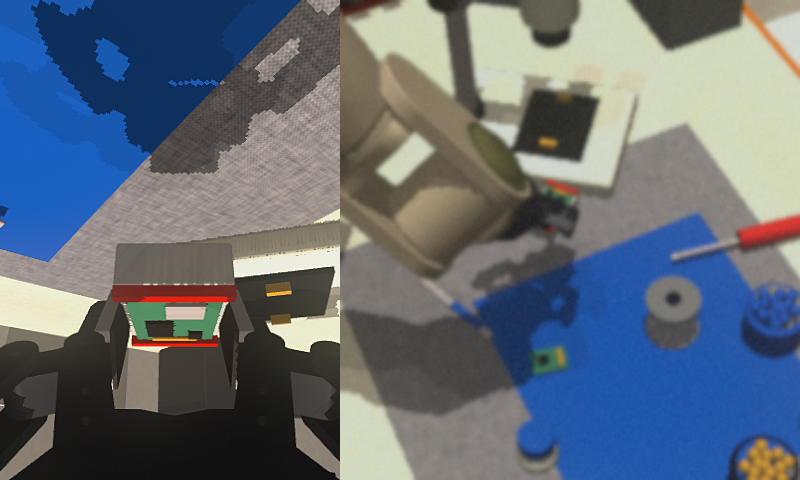

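The board is held level between the pads, strips at (175,293) and (175,342) in the left crop. The near strip's blob includes its side face, so I'll refine the in-hand offset from the bright top faces.

```bash
python3 - <<'E'
from h import *
np.set_printoptions(precision=4,suppress=True)
u=U(np.radians(36.2)); v=np.array([-u[1],u[0],0]); 
for f,z,t in (('g0',.02,None),('g1',.109,np.array([.522,.006,.098]))):
    d=load(f); F=d['frame'].astype(int); 
    col=F[280:352,310:336].mean(1)[:,0]-F[280:352,310:336].mean(1)[:,1]
    print(f,[int(x) for x in col])
    for r in (range(284,304,1)): pass
    t=np.array([.5221,.0054,0]) if t is None else t
    for r in (285,290,295,300,338,342,346): print(r,[(onz(d,(323,r),z)-t)@u])
E
```

```text
g0 [13, 13, 8, 28, 82, 106, 101, 100, 100, 100, 100, 100, 99, 97, 86, 172, 203, 203, 202, 205, 219, -7, -13, 4, 5, 8, -9, -3, -3, -2, -5, -6, -5, -4, -3, -3, -5, -5, -5, -75, -25, -19, -25, -26, -22, -26, -20, -25, -19, -26, -26, -23, -25, -25, -28, 0, 48, 60, 4, 13, 112, 82, 123, 183, 193, 139, -5, 11, 16, 18, 18, 16]
285 [np.float64(-0.050819995190132285)]
290 [np.float64(-0.046975508991583426)]
295 [np.float64(-0.04288108605260264)]
300 [np.float64(-0.0385112413525713)]
338 [np.float64(0.00766057878597419)]
342 [np.float64(0.014449382458800156)]
346 [np.float64(0.021772731544161695)]
g1 [7, 7, 7, 7, 1, 47, 76, 71, 70, 70, 70, 70, 70, 70, 68, 58, 122, 197, 194, 192, 196, 219, 38, -14, -7, -4, -2, 5, 5, 6, 5, 3, 2, 3, 4, 4, 3, 3, 7, -29, -46, -21, -24, -20, -25, -19, -22, -24, -24, -25, -21, -24, -24, -24, -25, -26, 7, 33, 46, 62, 64, 75, 65, 114, 229, 212, 127, -17, 1, 5, 6, 6]
285 [np.float64(-0.051996785479477114)]
290 [np.float64(-0.04819551386338873)]
295 [np.float64(-0.04414805585596884)]
300 [np.float64(-0.03982940555574587)]
338 [np.float64(0.005734077833134756)]
342 [np.float64(0.012423066155030643)]
346 [np.float64(0.019635765080655728)]
```

```bash
python3 - <<'E'
from h import *
np.set_printoptions(precision=4,suppress=True)
S=np.array([.604,.188,0]); ys=np.radians(51.8); q=lean(ys,T); P=S+.0112*U(ys)
for b,z in ((0,.07),(0,.036),(.17,.09)): print(kinematics.ik((P-b*U(ys)+[0,0,z]).tolist(),q))
env.reach((P-.17*U(ys)+[0,0,.10]).tolist(),q)
s=monitor.sense(); print(s['clock'],s['position'],s['finger_gap'])
env.movel((P+[0,0,.07]).tolist(),.1)
print('touch',env.movel((P+[0,0,.0365]).tolist(),.04,guard=6))
s=monitor.sense(); print(s['clock'],s['position'],s['finger_gap'],s['contact_force'],s['joints'])
d=shot('wrist','p0'); print(strips(d,.05)); shot('side','p0s'); shot('scene','p0c')
cv2.imwrite('pics/p0v.png',np.hstack([cv2.imread('pics/p0.png')[150:470,150:490],cv2.resize(cv2.imread('pics/p0c.png')[100:230,310:450],(400,320),interpolation=cv2.INTER_CUBIC)]))
E
```

```text
[-0.1185  0.5868  1.7873  1.1877  0.6935  2.7574]
[-0.1185  0.6525  1.7945  1.2726  0.6691  2.6481]
[-0.4824  0.3896  2.0722  1.0935  0.877   2.5044]
12.3167 [0.5057 0.0636 0.0995] 0.4475059912429213
touch True
14.9167 [0.6108 0.1969 0.0395] 0.44591852893717693 [-0.6409  0.0874  3.4212] [-0.1188  0.6458  1.7942  1.2644  0.6725  2.6592]
[(np.int32(2079), array([323.9312, 293.088 ]), array([0.5829, 0.1618, 0.05  ])), (np.int32(518), array([324.5869, 342.2259]), array([0.6192, 0.2084, 0.05  ]))]
```

View pics/p0v.png

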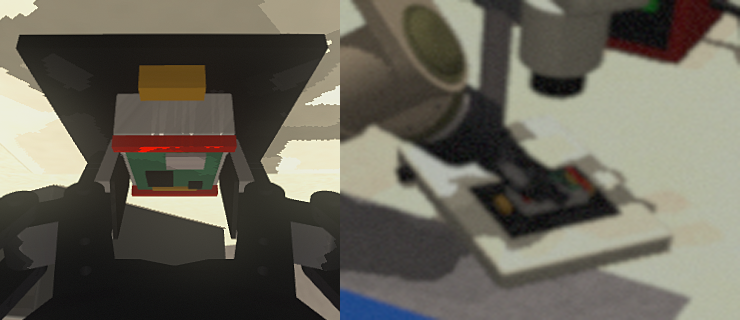

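Board sits on the stage, in line with the near stop at (172,82) in the crop, under the lens. Release, withdraw along the tool axis and check.

```bash
python3 - <<'E'
from h import *
np.set_printoptions(precision=4,suppress=True)
env.release()
s=monitor.sense(); p=np.array(s['position']); zt=R.from_quat(s['ee_rot']).as_matrix()[:,2]
ys=np.radians(51.8)
env.movel((p-.06*zt).tolist(),.1)
env.movel((p-.06*zt-.1*U(ys)+[0,0,.05]).tolist(),.15)
s=monitor.sense(); print(s['clock'],s['position'],s['joints'],s['contact_force'])
d=shot('wrist','r0'); 
for a,c,w in strips(d,.05): print(a,c,w)
F=d['frame'].astype(int); g=(F[...,0]-F[...,1]); print(g[150:270,322])
S=np.array([.604,.188,0])
for k in (-.038,-.032,.032,.038): print(k,proj(d,S+k*U(ys)+[0,0,.05 if abs(k)<.035 else .038]))
cv2.imwrite('pics/r0c.png',cv2.resize(cv2.imread('pics/r0.png')[130:290,220:430],(788,600)))
E
```

```text
17.2333 [0.5227 0.0858 0.1316] [-0.4118  0.3226  2.008   1.0306  0.9001  2.6852] [-0.5038  0.1977  0.2601]
302 [322.6821 251.5596] [0.5847 0.1642 0.05  ]
135 [323.9333 282.8296] [0.6213 0.2124 0.05  ]
[  9   9  10   9   9   9   5   5   6   6   6   6   5   6   5   7   8   7
   6   5   6   6   7   7   6   6   5   7  10  10  11  10   4  -1  -1  -1
  -2  -1  -1  -2  -1   0  -1  -1  -1  -1  -1  -2  -1  -1  -1  -1  -2  -2
  -2  -1  -1   0   2   1   0   1   1   1   0   3   1   1   0  13  20  21
  21  20  20  20  20  17  43  54  55  55  58  38  10   3   3   5   4   4
   5   4   6   5   4   4   0  18  38  51  47  39  97  83  83  18 -12   3
   9  10  10   9   9  10   9   5 -12  -7   0   1]
-0.038 [322.0643 233.3772]
-0.032 [322.0933 250.7555]
0.032 [322.2981 283.7497]
0.038 [322.3045 274.6086]
```

View pics/r0c.png

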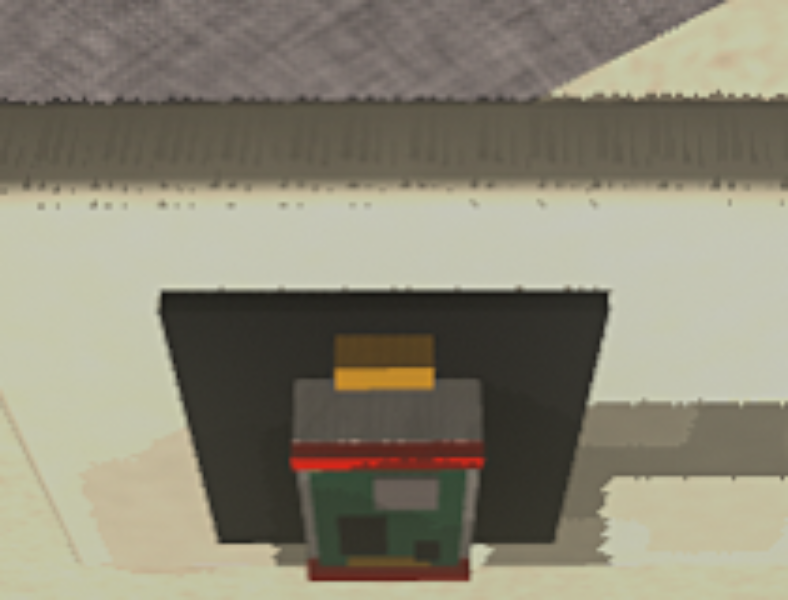

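Board is flat and centred within 1–2 mm: the near edge is at full-frame row 251 (expected 250.8), the far edge at 284 (expected 283.8), and the lateral offset is under 1 px. Now view flux, spool and cleaner from two wrist places.

```bash
python3 - <<'E'
from h import *
np.set_printoptions(precision=3,suppress=True)
for y in (90,-90):
    for p in ((.424,-.347,.02),(.55,-.28,.24),(.55,-.22,.24),(.597,-.243,.02)): print(y,p,kinematics.ik(list(p),lean(np.radians(y),0.)))
c=[(kinematics.ik([.55,-.28,.24],lean(np.radians(y),0.)),y) for y in (90,-90)]
j=monitor.sense()['joints']; c=[(np.abs(np.array(a)-j).max(),y) for a,y in c if a is not None]; y=min(c)[1]; print(y)
q=lean(np.radians(y),0.)
P=monitor.sense()['position']; env.movel([P[0],P[1]-.08,.26],.3)
env.reach([.55,-.28,.24],q); shot('wrist','f1'); env.movel([.55,-.22,.24],.3); shot('wrist','f2'); print(monitor.sense()['clock'])
E
```

```text
90 (0.424, -0.347, 0.02) [-0.9    0.618  1.645 -0.     0.879  2.242]
90 (0.55, -0.28, 0.24) [-0.66   0.516  1.179 -0.     1.447  2.481]
90 (0.55, -0.22, 0.24) [-0.578  0.458  1.267 -0.     1.416  2.563]
90 (0.597, -0.243, 0.02) [-0.568  0.788  1.315 -0.     1.038  2.574]
-90 (0.424, -0.347, 0.02) [-0.9    0.618  1.645 -0.     0.879 -0.9  ]
-90 (0.55, -0.28, 0.24) [-0.66   0.516  1.179 -0.     1.447 -0.66 ]
-90 (0.55, -0.22, 0.24) [-0.578  0.458  1.267 -0.     1.416 -0.578]
-90 (0.597, -0.243, 0.02) [-0.568  0.788  1.315 -0.     1.038 -0.568]
90Traceback (most recent call last):
  File "<stdin>", line 8, in <module>
bench.MotionError: the arm cannot follow that straight line within its joint ranges
```

```bash
python3 - <<'E'
from h import *
q=lean(np.radians(90),0.)
env.reach([.55,-.28,.24],q); shot('wrist','f1'); env.movel([.55,-.22,.24],.3); shot('wrist','f2'); print(monitor.sense()['clock'])
E
```

```text
19.1333
```

View pics/f1.png

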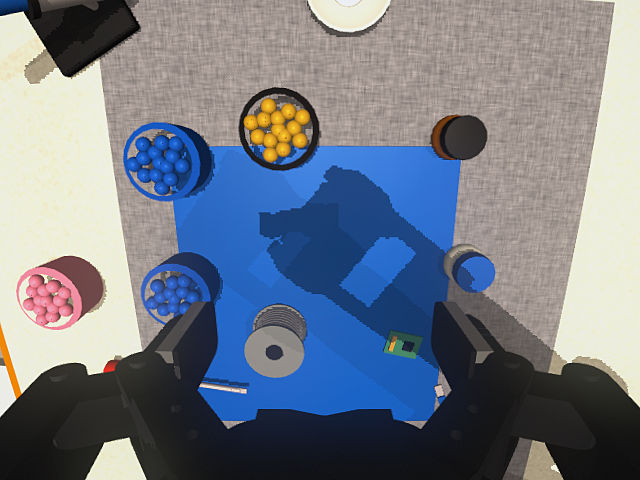

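Wrist view: flux cap at (466,137), cleaner rim (279,129), spool top (275,351). Blue pots sit at (163,160) and (176,290), paste at (474,272). I'll fit contours in both views.

```bash
python3 - <<'E'
from h import *
np.set_printoptions(precision=4,suppress=True)
d1,d2=load('f1'),load('f2'); O={}
guess={'cap':((466,137),.042,22),'clean':((279,129),.048,41),'spool':((275,351),.052,31)}
def blob(d,c,r,kind):
    h=cv2.cvtColor(d['frame'],cv2.COLOR_RGB2HSV); H,S,V=[h[...,i].astype(int) for i in range(3)]
    if kind=='spool': m=(S<45)&(V>90)
    elif kind=='cap': m=(V<75)&(S<90)
    else: m=((V<60)&(S<130))
    yy,xx=np.mgrid[:480,:640]; m&=np.hypot(xx-c[0],yy-c[1])<r*1.3
    m=m.astype(np.uint8)
    if kind!='clean': m=cv2.morphologyEx(m,cv2.MORPH_OPEN,np.ones((5,5)))
    cn=max(cv2.findContours(m,0,1)[0],key=lambda k:cv2.contourArea(cv2.convexHull(k)))
    (x,y),ax,_=cv2.fitEllipse(cv2.convexHull(cn)); return (x,y),ax
for k,(c,z,r) in guess.items():
    a,ax=blob(d1,c,r,k); c2=proj(d2,onz(d1,c,z)); b,bx=blob(d2,c2,r,k)
    print(k,a,ax,c2,b,bx,'tri',tri(d1,a,d2,b),'onz',onz(d1,a,z),onz(d2,b,z))
E
```

```text
cap (463.34765625, 137.1163330078125) (43.26774597167969, 47.30961990356445) [472.4554  65.7061] (470.0201721191406, 67.15583801269531) (44.56077194213867, 50.696468353271484) tri (array([ 0.4224, -0.3486,  0.0357]), np.float64(0.0003591195840938606)) onz [ 0.4249 -0.3486  0.042 ] [ 0.4245 -0.3475  0.042 ]
clean (278.5538024902344, 128.64874267578125) (79.09656524658203, 83.01876831054688) [277.7724  54.7308] (277.9509582519531, 56.60225296020508) (82.8716812133789, 91.26814270019531) tri (array([ 0.5907, -0.355 ,  0.0381]), np.float64(0.0005132614798981978)) onz [ 0.5897 -0.3549  0.048 ] [ 0.5892 -0.3531  0.048 ]
spool (273.8574523925781, 350.8917236328125) (50.74672317504883, 59.4290885925293) [272.8099 297.2098] (271.20867919921875, 297.62054443359375) (56.531436920166016, 61.09158706665039) tri (array([ 0.602 , -0.1341,  0.0491]), np.float64(0.00041583080662049805)) onz [ 0.6014 -0.136   0.052 ] [ 0.6018 -0.1355  0.052 ]
```

```bash
python3 - <<'E'
from h import *
np.set_printoptions(precision=4,suppress=True)
q=lean(np.radians(90),0.); M=[.596,-.2445]; F=[.423,-.348]
env.reach([*F,.11],q); print('hit',env.movel([*F,.006],.12,guard=15))
env.close_gripper(40); s=monitor.sense(); print(s['clock'],s['position'],s['finger_gap'],s['gripper_force'])
env.movel([*F,.11],.15); s=monitor.sense(); print(s['finger_gap'],s['gripper_force'])
env.reach([*M,.11],q); env.movel([*M,.03],.12); print('touch',env.movel([*M,.004],.04,guard=4))
s=monitor.sense(); print(s['clock'],s['position'],s['finger_gap'],s['contact_force'])
env.release(); env.movel([*M,.14],.12); env.reach([.55,-.28,.24],q); env.hold(.3)
for n in ('wrist','scene','side'): shot(n,'e'+n[0])
s=monitor.sense(); print(s['clock'],s['contact_force'])
im=[cv2.imread('pics/ew.png'),cv2.imread('pics/es.png')]
cv2.imwrite('pics/ev.png',np.hstack([cv2.resize(im[0],(400,300)),cv2.resize(im[1][130:430,140:540],(400,300))]))
E
```

```text
hit False
21.5417 [ 0.4231 -0.3482  0.0067] 0.4827646551377254 39.59900302346796
0.47667840237453013 40.47505667433143
touch True
24.5917 [ 0.5958 -0.2443  0.0068] 0.4787150774229486 [-1.9235  0.5217  4.9711]
27.35 [-0.0204  0.543   0.7302]
```

View pics/ev.png

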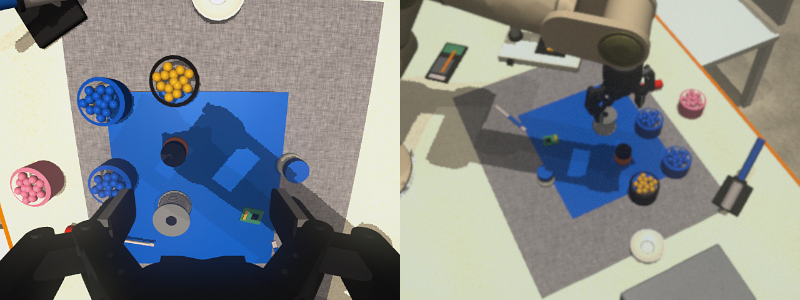

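The flux jar stands between the cleaner and the spool at (174,153) in the left crop, and the spool, cleaner and bystanders haven't moved. Quick numeric check, then hand in if it passes.

```bash
python3 - <<'E'
from h import *
d=load('ew'); F=d['frame'].astype(int); m=(F.max(2)<75); yy,xx=np.mgrid[:480,:640]; m&=(np.hypot(xx-278,yy-245)<28)
n,l,s,c=cv2.connectedComponentsWithStats(cv2.morphologyEx(m.astype(np.uint8),cv2.MORPH_OPEN,np.ones((5,5)))); i=1+np.argmax(s[1:,4]); p=onz(d,c[i],.042)
print(c[i],p,proj(d,np.array([.596,-.2445,.042])))
if np.hypot(p[0]-.596,p[1]+.2445)<.010: print(job.hand_in())
E
```

```text
[277.67483296 245.49146251] [ 0.59452887 -0.24731381  0.042     ] [276.25554558 248.27187457]
the job is handed in; nothing more can be done
None
```

The job is handed in at about 27 s of the 48 s allowed: the board lies flat on the stage within about 2 mm of centre, and the flux jar stands within about 3 mm of midway between spool and cleaner; no verdict came back.

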